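Dial the code on the reagent lock box and draw its bolt

TASK

Unlock the blue reagent lock box: roll the three white number wheels in its lid so that, read from the side of the box with the black carrying handle, the digits on top between the red marks are 3, 6, 4, and only then slide the steel bolt knob away from the wheels as far as it goes. Use light force on the box throughout (never more than 25 N), leave the digits squarely on their marks, and leave the jar, the vial and the beaker around it standing where they are.

Things in the scene. Friction and masses are not known exactly. Their poses are not given: they have to be found in the camera images.
- lock_box: blue steel box fixed to the bench, 150 (its x) x 270 (its y) x 100 mm high, flat grey lid. Origin: centre of the underside, z up. The front, with the black carrying handle, is at -x and faces the robot within 20 degrees; +y is left seen from there. Number wheels at x = 0, y = +96, +50, +4 mm, bolt knob at y = -62 mm, only flat lid between them. At most 25 N may act between robot and box.
- wheel_1 (a joint): angle of the left wheel (rad), seen from the front; wanted digit 3 = 1.885 rad. Plastic wheel, radius 30 mm, 22 mm wide, axis along the box's y. Black digits 0 to 9 on the rim, 36 degrees (18.8 mm of rim) apart, no clicks. Digit d is up, between the two red lid marks, at 0.6283*d rad. Values grow as the top of the rim moves away from the box's front (to its +x).
- wheel_1_top (a point): nominal topmost point of the left number wheel's rim, mid-width, 112 mm above the bench and 12 mm above the lid, straight over the axle; fixed to the box, does not turn or rise with the wheel: the real rim is up to 3 mm above or below this point
- wheel_2 (a joint): angle of the middle wheel (rad), like the left; wanted digit 6 = 3.770 rad. Each wheel has stops just below 0 and just above 9, so cannot roll round from 9 to 0. It turns stiffly (0.09 N m, 3 N at the rim) and stays where it is left. A fingertip pressed on the rim and drawn along the box's x carries it by friction and slips if pressed too lightly.
- wheel_2_top (a point): nominal topmost point of the middle number wheel's rim, mid-width, 112 mm above the bench and 12 mm above the lid, straight over the axle; fixed to the box, does not turn or rise with the wheel: the real rim is up to 3 mm above or below this point
- wheel_3 (a joint): angle of the right wheel (rad), like the left; wanted digit 4 = 2.513 rad. The wheels are old and run out of true: the rim's top lies up to 3 mm higher or lower than nominal, different for each wheel and changing as it turns. Axles and rims are rigid, no spring, so the press must be felt and followed (7 to 12 N drives a wheel well; too hard breaks the 25 N limit).
- wheel_3_top (a point): nominal topmost point of the right number wheel's rim, mid-width, 112 mm above the bench and 12 mm above the lid, straight over the axle; fixed to the box, does not turn or rise with the wheel: the real rim is up to 3 mm above or below this point
- bolt (a joint): travel (m) of the bolt: 0 shut, 0.030 fully drawn at its stop. It slides along the box's -y, away from the wheels, with 2.5 N of friction, and stays where it is left. While a wheel is off its code digit by more than about 0.17 rad the bolt is blocked after about 3 mm: do not force it.
- bolt_knob (a point): top centre of the bolt's upright knob: a steel pin 14 mm across with a black cap 16 mm across, from the lid up to 26 mm above it (126 mm above the bench), on a flat plate 34 x 20 x 5 mm; moves with the bolt. When shut 48 mm of flat lid is free between it and the right wheel.
- jar: loose white reagent jar with a red lid, 59 mm across, 82 mm high, behind the box; origin at the centre of its foot (fingers and gripper must leave it standing where it is)
- small_vial: loose small vial with a black cap, 27 mm across, 56 mm high, to the left of the box; origin at the centre of its foot (fingers and gripper must leave it standing where it is)
- small_beaker: loose small glass beaker, 54 mm across, 70 mm high, to the right of the box; origin at the centre of its foot (fingers and gripper must leave it standing where it is)

How it is judged:
On the way:
1. all three wheels show 3, 6, 4 on their marks while the bolt is still shut (value of joint wheel_1 between 1.685 and 2.085 rad and value of joint wheel_2 between 3.57 and 3.97 rad and value of joint wheel_3 between 2.313 and 2.713 rad and value of joint bolt below 0.005 m), for 0.2 s.
At the end, for the whole second after the job is handed in: The wheels, left to right, are within 0.2 rad (about a third of a digit) of 3, 6 and 4, the bolt is drawn at least 26 of its 30 mm, and the bystanders are at rest (value of joint wheel_1 between 1.685 and 2.085 rad and value of joint wheel_2 between 3.57 and 3.97 rad and value of joint wheel_3 between 2.313 and 2.713 rad and value of joint bolt above 0.026 m and linear speed of each of jar, small_vial, small_beaker below 0.01 m/s); the robot touches nothing.
It fails at once if the robot pushes on the box, its wheels or its bolt with more than 25 N (contact force between any of the fingers, the arm and lock_box above 25 N).
It fails at once if the jar, the vial or the beaker is shifted by more than 15 mm or tipped (distance of any of jar, small_vial, small_beaker from where it was at the start of the episode above 0.015 m or angle between any of jar, small_vial, small_beaker's own z axis and vertical above 0.3 rad).
It also fails if it takes over 67 s, if anything falls off the work surface, if the arm or the gripper's body presses on something with over 40 N, if the wrist force passes 120 N, or if a joint passes its speed limit or range.

ROBOT

A 6-joint arm with a two-finger parallel gripper is mounted at the origin on a cart in front of the work surface, level with it; the furniture and walls round the work are solid. World frame = base frame: x ahead of the robot, y to its left, z up, the work surface at z = 0. Lengths are in m, angles in rad, forces in N, time in s.
With the tool pointing down it reaches from about 0.3 to 0.95 m from the base axis. Payload 3.1 kg.
Tool frame: the origin (TCP) lies midway between the tips of the shut fingers; the grasp point (between the pads) lies 19 mm behind it; z points along the fingers, y is the line along which they close (so a half turn about z gives the same grasp; the last joint's range is limited). The gripper opens to 85 mm and grips with 20 to 120 N. Pads are 22 mm wide; open, the fingers measure 114 mm over their backs; the gripper's body (76 mm by 85 mm) begins 54 mm behind the grasp point. The pads swing forward as they close: fully open they stand 13 mm farther back than shut.
Start: joints at [-1.196, 0.308, 1.634, -0, 1.2, -0.07], TCP at [0.269, -0.564, 0.231] pointing down, gripper open.
Joint ranges: [-3.06, 3.06], [-0.79, 1.96], [0.05, 2.63], [-1.19, 4.34], [0.05, 2.64], [-2.94, 2.94]. Speed limits (rad/s): [2.79, 2.79, 3.14, 3.14, 3.14, 3.14].

INTERFACE

Orientations are given as a unit quaternion [x, y, z, w].
In Python, from cell import r gives the robot as it stands.
- The arm moves only by the tool drive_tool, never from a script. Its argument "commands" is a list of rows, each a list of 3 entries, a list of its own where there are three numbers: the closure, from 0 (fully open) to 1 (shut), then the shift along the tool's x, y, z in m, then the turn about the tool's z in units of 10 degrees (1.0 is 10 degrees). In form: [[jaw, [tx, ty, tz], twist], ...]. A call has 1 to 20 rows; each row is the pose to reach, as a shift and turn from the pose commanded when the call began, along the tool's axes at that moment; what a row does not reach only later rows make up. A row lasts 1/8 s, in which the tool goes at most 62.5 mm and 10.7 degrees, less where a joint would pass 70% of its speed; a pose out of reach is approached as far as the arm can. A call with a gripper value outside its range is refused whole. The fingers move at their own pace and stop on an object; "newtons" is the grip in N (left out, the last holds). Time passes only in rows, so rows that repeat a pose let the fingers close. It gives the time, the measured TCP pose, the force, the opening and the grip force at its end, in the units of the state.
- r.read_state(): the state, without advancing time (a new reading comes with each control period).
- r.read_camera(name): name is "scene" or "side" or "wrist"; returns a dict with "img" (400x640x3 uint8, blue, green, red), "vfov" (degrees; the focal length in pixels is half the picture's height over the tangent of half this angle, whatever the lens; pixels are square), "cx", "cy" (the principal point, pixels), "eye" and "attitude" of the camera in the world. Camera axes: x right, y up, looking along -z (the intrinsics and any distortion apply to the point x, -y, -z); pixel columns grow to the right and rows downward; lengths in m; the calibration is good to about 2 mm. A picture is of the moment at which its call begins. There is no depth.
- r.job_done(): hands the job in; it is judged then, once.
The state is a dict: "clock": time; "joints": joint angles; "dq": joint speeds; "effort": joint torques, N m; "eef_pos": TCP position; "tcp_rot": TCP orientation; "force": force on the tool from outside, world axes, zero at the start; "wrist_torque": the same for the moment, N m; "width": opening from 0.0 (shut) to 1.0 (fully open); "grip_force": force on a finger pad.
Only numpy, scipy, OpenCV 4.12 (cv2) and the standard library are available. Lean on these libraries where they do the work, as an engineer would, in place of code of your own. Each camera call takes 0.05 s, during which the arm holds its last target. There are 200 camera calls.

## Working session

There is one attempt and no reset: what is moved stays moved. The work goes in short steps, Python scripts to look and compute and a tool call to move; the robot and the scene stay as the last step left them, time stands still between calls to the robot, and variables do not carry over. Pictures are saved under pics/ and viewed, at most 10 in all, crops included, and the job is handed in when it is done.

Besides the shell and the picture viewer there is one more tool, called after "Call:" by a JSON object that holds its "fn" and its "kwargs". drive_tool: Moves the arm, as the interface text tells. Its arguments: {"type":"object","properties":{"commands":{"type":"array"},"newtons":{"type":"number"}},"required":["commands"]}

```bash
ls; mkdir -p pics; cat > h.py <<'E'
import numpy as np,cv2
from scipy.spatial.transform import Rotation as R
from cell import r
def cam(n):
    c=r.read_camera(n); np.save('pics/%s.npy'%n,c,allow_pickle=True); return c
E
python3 - <<'E'
from h import *
ims=[]
for n in("scene","side","wrist"):
    c=cam(n); cv2.imwrite(f'pics/{n}0.png',c['img']); print(n,{k:v for k,v in c.items() if k!='img'})
s=r.read_state(); print(s)
E
```

```text
pics
scene {'vfov': 53.43394390735069, 'cx': 324.0675027696155, 'cy': 209.96190809707034, 'eye': array([0.33156591, 0.69609641, 0.60446998]), 'attitude': array([-0.08160463,  0.43939124,  0.87419504, -0.18989222])}
side {'vfov': 57.32649763944377, 'cx': 316.685997010987, 'cy': 196.76189728537764, 'eye': array([ 0.50839701, -0.66826957,  0.58215809]), 'attitude': array([ 0.4871192 , -0.03967645, -0.0656452 ,  0.86996056])}
wrist {'vfov': 71.18860255737286, 'cx': 316.55060442101194, 'cy': 199.8315172362759, 'eye': array([ 0.34353958, -0.52783878,  0.37214337]), 'attitude': array([-0.13948169,  0.08907656, -0.5260015 ,  0.83422578])}
{'clock': 0.15, 'joints': array([-1.19576644e+00,  3.08845833e-01,  1.63487194e+00,  1.82378469e-05,
        1.19973688e+00, -6.97201859e-02]), 'dq': array([-1.92042226e-04, -2.24926918e-03, -5.85182476e-03,  6.43900769e-04,
       -1.30783334e-03, -8.96873812e-05]), 'effort': array([ 2.23452521e-04, -4.15802586e+01, -2.77146614e+01, -1.10450858e-04,
        6.04296540e-03, -2.18856655e-05]), 'eef_pos': array([ 0.26862595, -0.56360897,  0.23029606]), 'tcp_rot': array([ 9.75376703e-01,  2.20543468e-01, -1.33174181e-04, -9.21467100e-04]), 'force': array([-0.42107688,  0.89103767,  0.02620264]), 'wrist_torque': array([ 0.01807541, -0.01125402,  0.02086883]), 'grip_force': 0.0, 'width': 1.0054995203326973}
```

View pics/scene0.png

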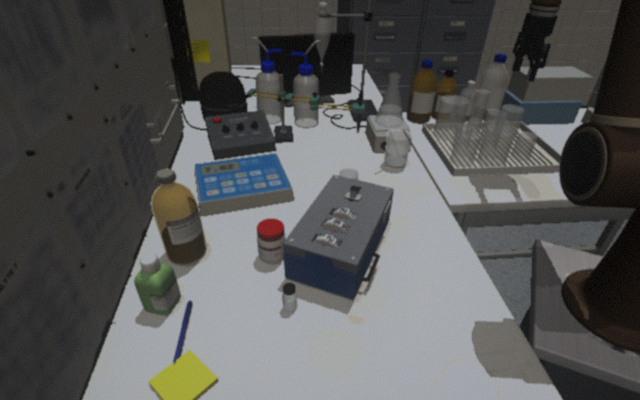

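View pics/side0.png

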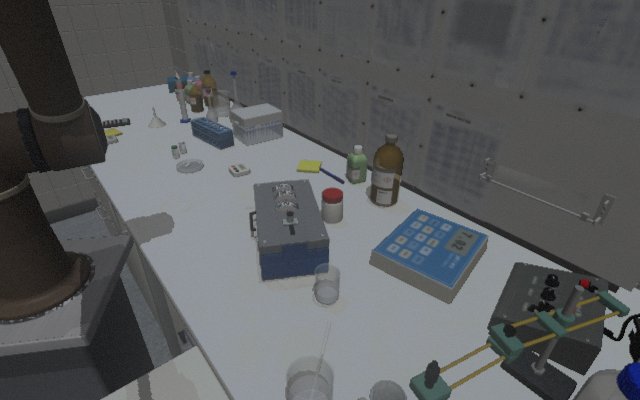

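```bash
python3 - <<'E'
from h import *
a=cv2.imread('pics/scene0.png')[170:300,280:400];b=cv2.imread('pics/side0.png')[172:302,245:365]
f=lambda i:cv2.convertScaleAbs(cv2.resize(i,None,fx=3.333,fy=3.333,interpolation=cv2.INTER_CUBIC),alpha=1.6)
cv2.imwrite('pics/c1.png',np.hstack([f(a),f(b)]))
E
```

```text
(no output)
```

View pics/c1.png

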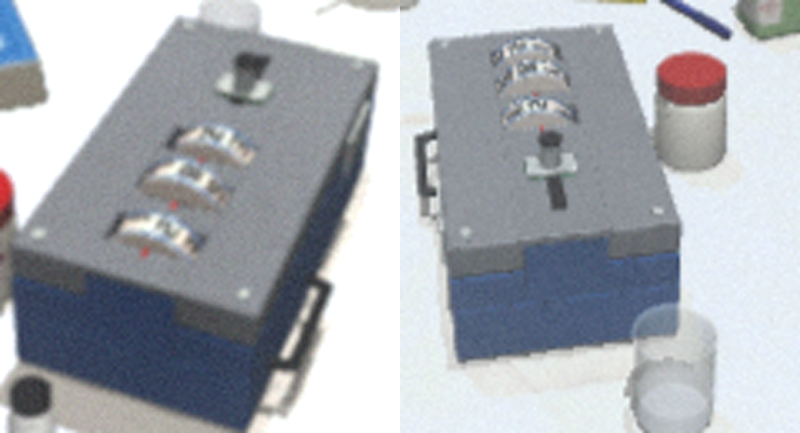

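```bash
cat >> h.py <<'E'
def proj(c,P):
    f=200/np.tan(np.radians(c['vfov'])/2)
    q=R.from_quat(c['attitude']).inv().apply(np.atleast_2d(P)-c['eye'])
    return np.c_[c['cx']+f*q[:,0]/-q[:,2], c['cy']+f*q[:,1]/q[:,2]]
def ray(c,uv,z):
    f=200/np.tan(np.radians(c['vfov'])/2)
    d=R.from_quat(c['attitude']).apply([(uv[0]-c['cx'])/f,-(uv[1]-c['cy'])/f,-1])
    return c['eye']+d*(z-c['eye'][2])/d[2]
def load(n): return np.load('pics/%s.npy'%n,allow_pickle=True).item()
def box(p,P):
    c,s=np.cos(p[2]),np.sin(p[2]); P=np.atleast_2d(P)
    return np.c_[p[0]+c*P[:,0]-s*P[:,1], p[1]+s*P[:,0]+c*P[:,1], P[:,2]]
E
python3 - <<'E'
from h import *
from scipy.optimize import least_squares
A=load('scene');B=load('side')
C=np.array([[.075,.135,.1],[-.075,.135,.1],[-.075,-.135,.1],[.075,-.135,.1]])
K=[[0,-.062,.126]]
a=np.array([[16,245],[255,317],[377,64],[180,20],[252,56]])/3.333+[280,170]
b=np.array([[210,27],[30,42],[48,252],[280,222],[150,134]])/3.333+[245,172]
C=np.r_[C,K]
fn=lambda p:np.r_[proj(A,box(p,C))-a,proj(B,box(p,C))-b].ravel()
s=least_squares(fn,[.5,0,0],loss='soft_l1');print(s.x,np.degrees(s.x[2]));print(fn(s.x).reshape(-1,2).round(1))
print('jar',ray(A,(271,226),.082),ray(B,(332,191.5),.082))
print('vial',ray(A,(289,289),.056))
print('beaker',ray(B,(327.5,271.6),.07))
for y in(.096,.05,.004,-.062):print(box(s.x,[0,y,.112]))
E
```

```text
[0.55154899 0.06843248 0.03403638] 1.950141161443889
[[-2.8 -0.9]
 [ 0.7 -0.3]
 [ 0.5 -1.1]
 [-1.3 -2. ]
 [-2.3  0.6]
 [-0.  -1.3]
 [-1.3 -1. ]
 [-1.5 -0.5]
 [ 0.1  0.3]
 [-0.7  1.2]]
jar [0.67754372 0.15275218 0.082     ] [0.68051671 0.15914659 0.082     ]
vial [0.57531088 0.26846591 0.056     ]
beaker [ 0.61629031 -0.1299782   0.07      ]
[[0.54828213 0.16437688 0.112     ]]
[[0.5498475  0.11840353 0.112     ]]
[[0.55141287 0.07243017 0.112     ]]
[[0.55365884 0.00646839 0.112     ]]
```

```bash
cat >> h.py <<'E'
P0=[0.5515,0.0684,0.034]
def rel(target,yaw=None):
    s=r.read_state(); T=R.from_quat(s['tcp_rot']); x=T.as_matrix()[:,0]
    y0=np.arctan2(x[1],x[0]); o=T.inv().apply(np.array(target)-s['eef_pos'])
    return o.round(4),(None if yaw is None else round(-np.degrees(yaw-y0)/10,3))
E
python3 - <<'E'
from h import *
s=r.read_state();w=load('wrist');T=R.from_quat(s['tcp_rot'])
C=T.inv()*R.from_quat(w['attitude']);e=T.inv().apply(w['eye']-s['eef_pos'])
print(e.round(4));print(C.as_matrix().round(3))
yaw=.034
T2=R.from_matrix(np.array([[np.cos(yaw),np.sin(yaw),0],[np.sin(yaw),-np.cos(yaw),0],[0,0,-1]]))
for X,Y,Z in((-.03,.04,.26),(-.03,.03,.3),(0,.02,.25)):
    t=box(P0,[X,Y,Z])[0]
    c=dict(w,eye=t+T2.apply(e),attitude=(T2*C).as_quat())
    pts=box(P0,[[0,.096,.112],[0,.05,.112],[0,.004,.112],[0,-.062,.126],[.075,.135,.1],[-.075,.135,.1],[-.075,-.135,.1],[.075,-.135,.1]])
    print(t,rel(t,yaw));print(proj(c,pts).round().tolist(), proj(c,t).round())
E
```

```text
[ 0.083  -0.0003 -0.1418]
[[ 0.001  0.945  0.327]
 [ 1.    -0.001 -0.   ]
 [ 0.     0.327 -0.945]]
[0.5201576  0.10735708 0.26      ] (array([ 0.5157, -0.4975, -0.0287]), np.float64(2.353))
[[263.0, 157.0], [307.0, 157.0], [351.0, 157.0], [419.0, 160.0], [221.0, 80.0], [236.0, 219.0], [466.0, 219.0], [493.0, 80.0]] [[317. 256.]]
[0.52049753 0.09736286 0.3       ] (array([ 0.5117, -0.4884, -0.0687]), np.float64(2.353))
[[261.0, 151.0], [300.0, 151.0], [339.0, 151.0], [398.0, 153.0], [224.0, 83.0], [236.0, 207.0], [443.0, 207.0], [463.0, 83.0]] [[317. 256.]]
[0.55082013 0.08838844 0.25      ] (array([ 0.5353, -0.4672, -0.0188]), np.float64(2.353))
[[244.0, 187.0], [288.0, 187.0], [332.0, 187.0], [399.0, 192.0], [201.0, 112.0], [219.0, 246.0], [449.0, 246.0], [472.0, 112.0]] [[317. 256.]]
```

```bash
python3 - <<'E'
from h import *
print(rel(box(P0,[-.04,.03,.2])[0],.034))
E
```

```text
(array([ 0.5026, -0.4922,  0.0313]), np.float64(2.353))
```

Call:
{"fn": "drive_tool", "kwargs": {"commands": [[1,[0.04,-0.04,0],0.2],[1,[0.08,-0.08,0],0.4],[1,[0.12,-0.12,0],0.6],[1,[0.16,-0.16,0],0.8],[1,[0.2,-0.2,0],1.0],[1,[0.24,-0.24,0],1.2],[1,[0.28,-0.28,0],1.4],[1,[0.32,-0.32,0],1.6],[1,[0.36,-0.36,0],1.8],[1,[0.4,-0.4,0],2.0],[1,[0.44,-0.44,0],2.2],[1,[0.48,-0.47,0.01],2.353],[1,[0.5026,-0.4922,0.03],2.353],[1,[0.5026,-0.4922,0.03],2.353],[1,[0.5026,-0.4922,0.03],2.353]]}}

```text
clock: 2.02
eef_pos: [0.5104, 0.0959, 0.2012]
tcp_rot: [1.0, 0.017, -0.0, 0.0]
force: [-0.4, -0.7, -0.8]
width: -0.002
grip_force: 0.0
```

```bash
python3 - <<'E'
from h import *
c=cam('wrist'); cv2.imwrite('pics/w1.png',c['img'])
i=c['img']; b=cv2.convertScaleAbs(cv2.resize(i[20:300,170:560],None,fx=2.05,fy=2.05,interpolation=cv2.INTER_CUBIC),alpha=1.3)
cv2.imwrite('pics/w1c.png',b);print(b.shape)
pts=box(P0,[[0,.096,.112],[0,.05,.112],[0,.004,.112],[0,-.062,.126],[.075,.135,.1],[-.075,.135,.1],[-.075,-.135,.1],[.075,-.135,.1]])
print(proj(c,pts).round())
E
```

```text
(574, 799, 3)
[[235. 158.]
 [291. 158.]
 [346. 158.]
 [432. 161.]
 [181.  60.]
 [205. 233.]
 [487. 233.]
 [525.  60.]]
```

View pics/w1c.png

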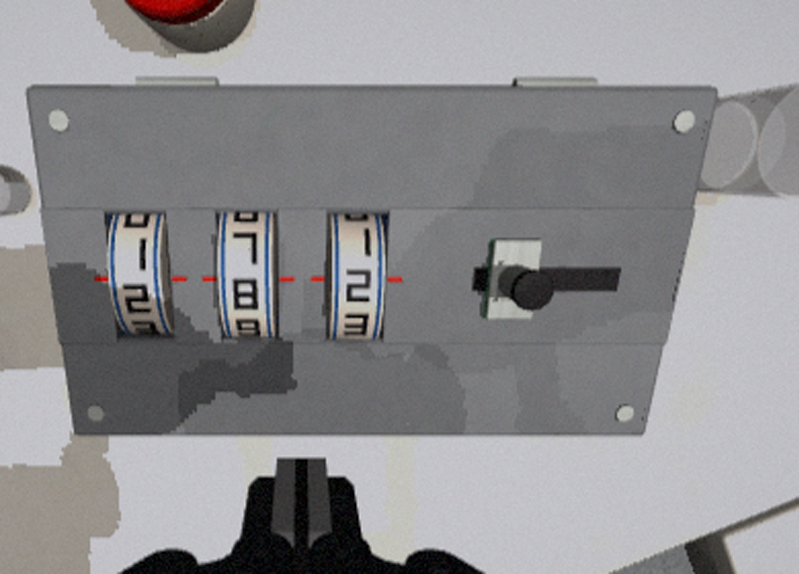

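```bash
python3 - <<'E'
from h import *
from scipy.optimize import least_squares
c=load('wrist')
C=np.array([[.075,.135,.1],[.075,-.135,.1],[-.075,-.135,.1],[-.075,.135,.1],[0,.096,.1],[0,.05,.1],[0,.004,.1],[0,-.062,.126]])
a=np.array([[28,87],[717,87],[643,433],[76,434],[140,279],[248.5,279],[356.5,279],[532,289]])/2.05+[170,20]
W=np.array([1,1,1,1,2,2,2,1])[:,None]
f=200/np.tan(np.radians(c['vfov'])/2);cc=np.array([c['cx'],c['cy']])
def pr(p):
    q=(proj(c,box(p,C))-cc)/f; r2=(q**2).sum(1,keepdims=True); return cc+f*q*(1+p[3]*r2)
fn=lambda p:((pr(p)-a)*W).ravel()
s=least_squares(fn,[*P0,0]);print(s.x,np.degrees(s.x[2]));print((pr(s.x)-a).round(1).tolist())
fn2=lambda p:fn([*p,0]);s=least_squares(fn2,P0);print(s.x,(fn2(s.x).reshape(-1,2)/W).round(1).tolist())
E
```

```text
[ 0.55119848  0.06891327  0.03778298 -0.0295963 ] 2.1648053105660954
[[-1.8, 0.3], [-0.8, 0.7], [0.8, 1.3], [-1.2, 1.9], [0.5, -0.1], [0.0, -0.4], [0.0, -0.5], [1.0, 0.4]]
[0.55064829 0.06909129 0.03513718] [[-3.8, -1.4], [3.8, -1.4], [2.1, 2.6], [-2.2, 2.2], [0.0, 0.1], [-0.2, 0.1], [-0.2, 0.1], [1.3, 1.1]]
```

```bash
sed -i 's/^P0=.*/P0=[0.5509,0.0690,0.0355]/' h.py; cat >> h.py <<'E'
from scipy.optimize import brentq
YW={1:.096,2:.05,3:.004}
def theta(c,w,d,row):
    def g(t):
        ph=d*.62832-t
        return proj(c,box(P0,[-.03*np.sin(ph),YW[w],.082+.03*np.cos(ph)]))[0,1]-row
    return brentq(g,d*.62832-.95,d*.62832+.8)
E
python3 - <<'E'
from h import *
c=load('wrist')
for w,d,v in((1,1,255),(1,2,298),(2,7,248),(2,8,294),(3,1,243),(3,2,286)):
    t=theta(c,w,d,v/2.05+20);print(w,d,t.round(3),(t/.62832).round(2))
print(r.read_state()['eef_pos'])
for w,y in YW.items(): print(w,rel(box(P0,[-.010,y,.122])[0],.0355))
E
```

```text
Traceback (most recent call last):
AttributeError: 'float' object has no attribute 'round'
```

```bash
python3 - <<'E'
from h import *
c=load('wrist')
for w,d,v in((1,1,255),(1,2,298),(2,7,248),(2,8,294),(3,1,243),(3,2,286)):
    t=theta(c,w,d,v/2.05+20);print(w,d,round(t,3),round(t/.62832,2))
for w,y in YW.items(): print(w,rel(box(P0,[-.010,y,.122])[0],.0355))
E
```

```text
1 1 1.016 1.62
1 2 1.058 1.68
2 7 4.881 7.77
2 8 4.885 7.78
3 1 1.182 1.88
3 2 1.227 1.95
1 (array([ 0.0291, -0.0681,  0.0796]), np.float64(-0.011))
2 (array([ 0.0292, -0.0221,  0.0796]), np.float64(-0.011))
3 (array([0.0293, 0.0239, 0.0796]), np.float64(-0.011))
```

Call:
{"fn": "drive_tool", "kwargs": {"commands": [[1,[0.016,-0.034,0],0],[1,[0.0326,-0.0681,0.02],0],[1,[0.0326,-0.0681,0.05],0],[1,[0.0326,-0.0681,0.075],0],[1,[0.0326,-0.0681,0.0846],0],[1,[0.0326,-0.0681,0.0846],0]], "newtons": 40}}

```text
clock: 2.82
eef_pos: [0.5411, 0.1646, 0.1168]
tcp_rot: [1.0, 0.016, -0.0, 0.0]
force: [0.8, 0.2, 0.6]
width: -0.002
grip_force: 0.0
```

Call:
{"fn": "drive_tool", "kwargs": {"commands": [[1,[0,0,0.001],0],[1,[0,0,0.002],0],[1,[0,0,0.002],0]]}}

```text
clock: 3.2
eef_pos: [0.5415, 0.1656, 0.1153]
tcp_rot: [1.0, 0.017, 0.001, -0.0]
force: [0.3, -0.1, -0.8]
width: -0.003
grip_force: 0.0
```

Call:
{"fn": "drive_tool", "kwargs": {"commands": [[1,[0,0,0.0005],0],[1,[0,0,0.001],0],[1,[0,0,0.001],0]]}}

```text
clock: 3.58
eef_pos: [0.541, 0.1656, 0.1136]
tcp_rot: [1.0, 0.017, -0.0, 0.0]
force: [0.6, 0.0, -0.3]
width: -0.002
grip_force: 0.0
```

Call:
{"fn": "drive_tool", "kwargs": {"commands": [[1,[0,0,0.0005],0],[1,[0,0,0.001],0],[1,[0,0,0.001],0]]}}

```text
clock: 3.95
eef_pos: [0.541, 0.1655, 0.1126]
tcp_rot: [1.0, 0.017, -0.0, 0.0]
force: [0.6, -0.5, 0.3]
width: -0.001
grip_force: 0.0
```

Call:
{"fn": "drive_tool", "kwargs": {"commands": [[1,[0,0,0.0005],0],[1,[0,0,0.001],0],[1,[0,0,0.001],0]]}}

```text
clock: 4.32
eef_pos: [0.541, 0.1655, 0.1116]
tcp_rot: [1.0, 0.017, -0.0, -0.0]
force: [0.4, 0.2, -0.1]
width: -0.001
grip_force: 0.0
```

Call:
{"fn": "drive_tool", "kwargs": {"commands": [[1,[0,0,0.0005],0],[1,[0,0,0.001],0],[1,[0,0,0.001],0]]}}

```text
clock: 4.7
eef_pos: [0.541, 0.1655, 0.1106]
tcp_rot: [1.0, 0.017, -0.0, 0.0]
force: [0.1, -0.1, 0.6]
width: -0.003
grip_force: 0.0
```

Call:
{"fn": "drive_tool", "kwargs": {"commands": [[1,[0,0,0.0005],0],[1,[0,0,0.0005],0]]}}

```text
clock: 4.95
eef_pos: [0.541, 0.1655, 0.1101]
tcp_rot: [1.0, 0.017, -0.0, 0.0]
force: [-0.3, 1.3, -0.9]
width: 0.001
grip_force: 0.0
```

Call:
{"fn": "drive_tool", "kwargs": {"commands": [[1,[0,0,0.0005],0],[1,[0,0,0.0005],0]]}}

```text
clock: 5.2
eef_pos: [0.541, 0.1655, 0.1096]
tcp_rot: [1.0, 0.017, -0.0, 0.0]
force: [-0.5, -0.0, 0.5]
width: -0.001
grip_force: 0.0
```

Call:
{"fn": "drive_tool", "kwargs": {"commands": [[1,[0,0,0.0005],0],[1,[0,0,0.0005],0]]}}

```text
clock: 5.45
eef_pos: [0.5411, 0.1656, 0.1092]
tcp_rot: [1.0, 0.017, 0.0, -0.0]
force: [0.5, -0.2, -0.3]
width: -0.001
grip_force: 0.0
```

Call:
{"fn": "drive_tool", "kwargs": {"commands": [[1,[0,0,0.0003],0],[1,[0,0,0.0003],0]]}}

```text
clock: 5.7
eef_pos: [0.5411, 0.1655, 0.1091]
tcp_rot: [1.0, 0.017, 0.0, 0.0]
force: [-0.5, -0.5, 1.8]
width: -0.002
grip_force: 0.7
```

Call:
{"fn": "drive_tool", "kwargs": {"commands": [[1,[0,0,0.0005],0],[1,[0,0,0.0005],0]]}}

```text
clock: 5.95
eef_pos: [0.5412, 0.1656, 0.1089]
tcp_rot: [1.0, 0.017, 0.0, -0.0]
force: [-2.3, -0.5, 5.4]
width: -0.001
grip_force: 2.5
```

Call:
{"fn": "drive_tool", "kwargs": {"commands": [[1,[0,0,0.0004],0],[1,[0,0,0.0004],0]]}}

```text
clock: 6.2
eef_pos: [0.5412, 0.1656, 0.1089]
tcp_rot: [1.0, 0.017, 0.0, 0.0]
force: [-2.5, -0.2, 7.0]
width: -0.001
grip_force: 3.6
```

Call:
{"fn": "drive_tool", "kwargs": {"commands": [[1,[0.001,0,0.0004],0],[1,[0.003,0,0.0004],0],[1,[0.005,0,0.0004],0],[1,[0.006,0,0.0004],0]]}}

```text
clock: 6.7
eef_pos: [0.5472, 0.1658, 0.1089]
tcp_rot: [1.0, 0.017, -0.0, 0.0]
force: [-3.4, -1.0, 8.6]
width: 0.002
grip_force: 4.7
```

Call:
{"fn": "drive_tool", "kwargs": {"commands": [[1,[0.002,0,0.0001],0],[1,[0.004,0,0.0001],0],[1,[0.006,0,0.0001],0],[1,[0.007,0,0.0001],0]]}}

```text
clock: 7.2
eef_pos: [0.5543, 0.166, 0.1091]
tcp_rot: [1.0, 0.017, -0.0, 0.0]
force: [-3.6, -1.6, 10.0]
width: -0.001
grip_force: 5.2
```

Call:
{"fn": "drive_tool", "kwargs": {"commands": [[1,[0,0,-0.005],0],[1,[-0.013,0,-0.005],0],[1,[-0.013,0,-0.003],0],[1,[-0.013,0,-0.001],0],[1,[-0.013,0,-0.0004],0],[1,[-0.013,0,-0.0004],0]]}}

```text
clock: 7.95
eef_pos: [0.5408, 0.1655, 0.1091]
tcp_rot: [1.0, 0.017, -0.0, 0.0]
force: [-3.9, -0.7, 9.4]
width: -0.003
grip_force: 4.8
```

Call:
{"fn": "drive_tool", "kwargs": {"commands": [[1,[0.001,0,0.0001],0],[1,[0.003,0,0.0001],0],[1,[0.005,0,0.0001],0],[1,[0.006,0,0.0001],0]]}}

```text
clock: 8.45
eef_pos: [0.5473, 0.1657, 0.1095]
tcp_rot: [1.0, 0.017, -0.0, 0.0]
force: [-4.7, -1.5, 12.5]
width: -0.001
grip_force: 5.7
```

Call:
{"fn": "drive_tool", "kwargs": {"commands": [[1,[0.001,0,-0.0004],0],[1,[0.003,0,-0.0006],0],[1,[0.005,0,-0.0008],0],[1,[0.005,0,-0.0008],0]]}}

```text
clock: 8.95
eef_pos: [0.552, 0.1658, 0.1099]
tcp_rot: [1.0, 0.017, -0.0, 0.0]
force: [-3.0, -1.0, 9.4]
width: -0.001
grip_force: 4.7
```

```bash
python3 - <<'E'
from h import *
for w,y in YW.items(): print(w,rel(box(P0,[.009,y,.1155])[0],.0355))
E
```

```text
1 (array([ 0.0044,  0.0007, -0.0056]), np.float64(-0.007))
2 (array([ 0.0045,  0.0467, -0.0056]), np.float64(-0.007))
3 (array([ 0.0045,  0.0927, -0.0056]), np.float64(-0.007))
```

Call:
{"fn": "drive_tool", "kwargs": {"commands": [[1,[0,0,-0.012],0],[1,[0.0045,0.046,-0.012],0],[1,[0.0045,0.046,-0.009],0],[1,[0.0045,0.046,-0.0075],0],[1,[0.0045,0.046,-0.0075],0]]}}

```text
clock: 9.57
eef_pos: [0.5577, 0.1208, 0.1157]
tcp_rot: [1.0, 0.017, -0.0, -0.0]
force: [-0.2, 0.4, 0.2]
width: -0.002
grip_force: 0.0
```

Call:
{"fn": "drive_tool", "kwargs": {"commands": [[1,[0,0,0.0005],0],[1,[0,0,0.001],0],[1,[0,0,0.001],0]]}}

```text
clock: 9.95
eef_pos: [0.5581, 0.1204, 0.1151]
tcp_rot: [1.0, 0.017, -0.0, -0.0]
force: [-1.0, -0.5, -0.5]
width: -0.002
grip_force: 0.0
```

Call:
{"fn": "drive_tool", "kwargs": {"commands": [[1,[0,0,0.0005],0],[1,[0,0,0.001],0],[1,[0,0,0.001],0]]}}

```text
clock: 10.32
eef_pos: [0.5582, 0.1203, 0.1149]
tcp_rot: [1.0, 0.017, 0.0, -0.0]
force: [-1.5, 0.6, 4.9]
width: -0.001
grip_force: 2.5
```

Call:
{"fn": "drive_tool", "kwargs": {"commands": [[1,[0,0,0.0005],0],[1,[0,0,0.001],0],[1,[0,0,0.001],0]]}}

```text
clock: 10.7
eef_pos: [0.5589, 0.1203, 0.1148]
tcp_rot: [1.0, 0.017, 0.001, -0.0]
force: [-2.4, 0.2, 8.6]
width: 0.001
grip_force: 4.0
```

Call:
{"fn": "drive_tool", "kwargs": {"commands": [[1,[-0.001,0,0.0002],0],[1,[-0.003,0,0.0002],0],[1,[-0.005,0,0.0003],0],[1,[-0.006,0,0.0003],0]]}}

```text
clock: 11.2
eef_pos: [0.5553, 0.1202, 0.1149]
tcp_rot: [1.0, 0.017, 0.004, -0.0]
force: [2.8, -0.3, 6.4]
width: -0.003
grip_force: 3.1
```

Call:
{"fn": "drive_tool", "kwargs": {"commands": [[1,[-0.002,0,0.0002],0],[1,[-0.004,0,0.0003],0],[1,[-0.006,0,0.0004],0],[1,[-0.006,0,0.0004],0]]}}

```text
clock: 11.7
eef_pos: [0.5495, 0.12, 0.1149]
tcp_rot: [1.0, 0.017, 0.004, -0.0]
force: [3.1, 0.3, 7.9]
width: 0.0
grip_force: 4.0
```

Call:
{"fn": "drive_tool", "kwargs": {"commands": [[1,[-0.002,0,0.0002],0],[1,[-0.004,0,0.0002],0],[1,[-0.006,0,0.0003],0],[1,[-0.008,0,0.0004],0],[1,[-0.008,0,0.0004],0]]}}

```text
clock: 12.32
eef_pos: [0.5416, 0.1197, 0.1147]
tcp_rot: [1.0, 0.017, 0.004, -0.0]
force: [1.9, -0.1, 8.3]
width: 0.002
grip_force: 4.5
```

Call:
{"fn": "drive_tool", "kwargs": {"commands": [[1,[0,0,-0.006],0],[1,[0.0165,0,-0.006],0],[1,[0.0165,0,-0.004],0],[1,[0.0165,0,-0.002],0],[1,[0.0165,0,-0.001],0],[1,[0.0165,0,-0.001],0]]}}

```text
clock: 13.08
eef_pos: [0.5544, 0.1198, 0.1148]
tcp_rot: [1.0, 0.017, -0.0, 0.0]
force: [-2.5, -1.8, 12.3]
width: 0.0
grip_force: 5.7
```

Call:
{"fn": "drive_tool", "kwargs": {"commands": [[1,[-0.002,0,-0.0005],0],[1,[-0.004,0,-0.0005],0],[1,[-0.006,0,-0.0004],0],[1,[-0.008,0,-0.0003],0],[1,[-0.008,0,-0.0003],0]]}}

```text
clock: 13.7
eef_pos: [0.5481, 0.1197, 0.1147]
tcp_rot: [1.0, 0.017, 0.002, -0.0]
force: [2.0, -1.0, 6.4]
width: -0.005
grip_force: 3.4
```

Call:
{"fn": "drive_tool", "kwargs": {"commands": [[1,[-0.002,0,0.0005],0],[1,[-0.004,0,0.0006],0],[1,[-0.006,0,0.0007],0],[1,[-0.008,0,0.0008],0],[1,[-0.008,0,0.0008],0]]}}

```text
clock: 14.32
eef_pos: [0.5403, 0.1194, 0.1142]
tcp_rot: [1.0, 0.017, 0.002, -0.0]
force: [2.2, -0.4, 7.0]
width: -0.001
grip_force: 4.0
```

Call:
{"fn": "drive_tool", "kwargs": {"commands": [[1,[0,0,-0.007],0],[1,[0.0025,0.046,-0.007],0],[1,[0.0025,0.046,-0.005],0],[1,[0.0025,0.046,-0.0028],0],[1,[0.0025,0.046,-0.0028],0]]}}

```text
clock: 14.95
eef_pos: [0.5417, 0.0742, 0.1145]
tcp_rot: [1.0, 0.017, -0.001, -0.0]
force: [-0.2, 1.0, 0.8]
width: 0.002
grip_force: 0.0
```

Call:
{"fn": "drive_tool", "kwargs": {"commands": [[1,[0,0,0.0005],0],[1,[0,0,0.001],0],[1,[0,0,0.001],0]]}}

```text
clock: 15.32
eef_pos: [0.5427, 0.0738, 0.1143]
tcp_rot: [1.0, 0.017, -0.0, -0.0]
force: [0.0, -0.1, 0.3]
width: -0.003
grip_force: 0.0
```

Call:
{"fn": "drive_tool", "kwargs": {"commands": [[1,[0,0,0.0005],0],[1,[0,0,0.001],0],[1,[0,0,0.001],0]]}}

```text
clock: 15.7
eef_pos: [0.5427, 0.0735, 0.1132]
tcp_rot: [1.0, 0.017, -0.0, -0.0]
force: [0.7, 0.0, 0.3]
width: -0.002
grip_force: 0.0
```

Call:
{"fn": "drive_tool", "kwargs": {"commands": [[1,[0,0,0.0005],0],[1,[0,0,0.001],0],[1,[0,0,0.001],0]]}}

```text
clock: 16.08
eef_pos: [0.5426, 0.0735, 0.1122]
tcp_rot: [1.0, 0.017, -0.0, -0.0]
force: [0.4, 0.5, -0.4]
width: -0.0
grip_force: 0.0
```

Call:
{"fn": "drive_tool", "kwargs": {"commands": [[1,[0,0,0.0005],0],[1,[0,0,0.001],0],[1,[0,0,0.001],0]]}}

```text
clock: 16.45
eef_pos: [0.5427, 0.0735, 0.1112]
tcp_rot: [1.0, 0.017, -0.0, -0.0]
force: [-0.0, -1.3, -0.4]
width: 0.001
grip_force: 0.0
```

Call:
{"fn": "drive_tool", "kwargs": {"commands": [[1,[0,0,0.0005],0],[1,[0,0,0.001],0],[1,[0,0,0.001],0]]}}

```text
clock: 16.82
eef_pos: [0.5428, 0.0736, 0.1108]
tcp_rot: [1.0, 0.017, 0.0, -0.0]
force: [-2.1, 0.2, 5.1]
width: -0.003
grip_force: 2.5
```

Call:
{"fn": "drive_tool", "kwargs": {"commands": [[1,[0,0,0.0005],0],[1,[0,0,0.001],0],[1,[0,0,0.001],0]]}}

```text
clock: 17.2
eef_pos: [0.5429, 0.0736, 0.1107]
tcp_rot: [1.0, 0.017, -0.0, 0.0]
force: [-4.4, -0.6, 9.8]
width: -0.0
grip_force: 5.1
```

Call:
{"fn": "drive_tool", "kwargs": {"commands": [[1,[0,0,0.0003],0],[1,[0,0,0.0005],0]]}}

```text
clock: 17.45
eef_pos: [0.543, 0.0736, 0.1107]
tcp_rot: [1.0, 0.017, 0.0, 0.0]
force: [-3.7, -0.4, 12.1]
width: 0.005
grip_force: 6.5
```

Call:
{"fn": "drive_tool", "kwargs": {"commands": [[1,[0.002,0,-0.0005],0],[1,[0.004,0,-0.0005],0],[1,[0.006,0,-0.0005],0],[1,[0.007,0,-0.0005],0]]}}

```text
clock: 17.95
eef_pos: [0.5502, 0.0738, 0.1114]
tcp_rot: [1.0, 0.017, 0.0, 0.0]
force: [-4.5, 0.2, 12.8]
width: 0.0
grip_force: 6.6
```

Rising about 0.1 mm per mm; follow it.

Call:
{"fn": "drive_tool", "kwargs": {"commands": [[1,[0.002,0,-0.0008],0],[1,[0.004,0,-0.001],0],[1,[0.006,0,-0.0012],0],[1,[0.008,0,-0.0014],0],[1,[0.009,0,-0.0015],0]]}}

```text
clock: 18.58
eef_pos: [0.5589, 0.0741, 0.1121]
tcp_rot: [1.0, 0.017, 0.0, 0.0]
force: [-4.0, -0.0, 8.6]
width: 0.0
grip_force: 4.3
```

Call:
{"fn": "drive_tool", "kwargs": {"commands": [[1,[0,0,-0.006],0],[1,[-0.0175,0,-0.006],0],[1,[-0.0175,0,-0.004],0],[1,[-0.0175,0,-0.002],0],[1,[-0.0175,0,-0.001],0],[1,[-0.0175,0,-0.0005],0],[1,[-0.0175,0,-0.0005],0]]}}

```text
clock: 19.45
eef_pos: [0.5417, 0.0735, 0.1124]
tcp_rot: [1.0, 0.017, -0.0, 0.0]
force: [-3.0, 0.2, 7.3]
width: -0.003
grip_force: 3.7
```

Call:
{"fn": "drive_tool", "kwargs": {"commands": [[1,[0.002,0,0],0],[1,[0.004,0,-0.0002],0],[1,[0.006,0,-0.0005],0],[1,[0.007,0,-0.0005],0]]}}

```text
clock: 19.95
eef_pos: [0.5486, 0.0737, 0.113]
tcp_rot: [1.0, 0.017, -0.0, 0.0]
force: [-4.7, 0.2, 8.5]
width: 0.004
grip_force: 4.4
```

Call:
{"fn": "drive_tool", "kwargs": {"commands": [[1,[0.002,0,-0.0002],0],[1,[0.004,0,-0.0004],0],[1,[0.006,0,-0.0006],0],[1,[0.008,0,-0.0008],0],[1,[0.0095,0,-0.001],0],[1,[0.0095,0,-0.001],0]]}}

```text
clock: 20.7
eef_pos: [0.5582, 0.0741, 0.1138]
tcp_rot: [1.0, 0.017, -0.0, 0.0]
force: [-2.7, -0.9, 6.8]
width: 0.001
grip_force: 3.3
```

Call:
{"fn": "drive_tool", "kwargs": {"commands": [[1,[0,0,-0.04],0],[1,[-0.03,-0.02,-0.08],0],[1,[-0.05,-0.04,-0.087],0],[1,[-0.05,-0.04,-0.087],0],[1,[-0.05,-0.04,-0.087],0]]}}

```text
clock: 21.32
eef_pos: [0.5069, 0.1121, 0.1994]
tcp_rot: [1.0, 0.017, 0.0, 0.0]
force: [0.9, -0.2, 0.5]
width: -0.005
grip_force: 0.0
```

```bash
python3 - <<'E'
from h import *
c=cam('wrist')
p=proj(c,box(P0,[[0,.05,.112],[0,0.05,.1]]));print(p)
u,v=p[0].round().astype(int); print(u,v)
u0,v0=u-90,v-50
b=cv2.convertScaleAbs(cv2.resize(c['img'][v0:v0+100,u0:u0+180],None,fx=4.4,fy=4.4,interpolation=cv2.INTER_CUBIC),alpha=1.3)
cv2.imwrite('pics/w2c.png',b);print(b.shape,u0,v0)
E
```

```text
[[309.49909344 155.40109867]
 [309.82110463 152.95772003]]
309 155
(440, 792, 3) 219 105
```

View pics/w2c.png

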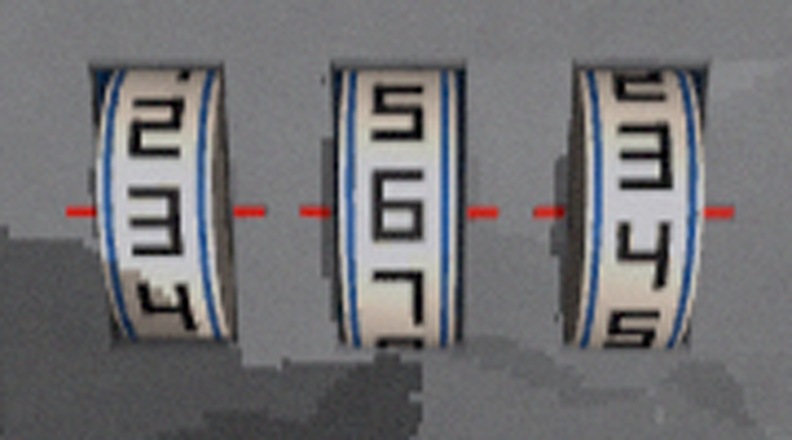

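```bash
python3 - <<'E'
from h import *
c=load('wrist')
for w,d,v in((1,3,222),(1,2,127),(1,4,305),(2,6,206),(2,5,113),(2,7,297),(3,4,257),(3,3,155)):
    t=theta(c,w,d,v/4.4+105);print(w,d,round(t,3))
print(rel(box(P0,[-.004,.004,.118])[0]),rel(box(P0,[0,-.034,.108])[0]))
E
```

```text
1 3 1.884
1 2 1.853
1 4 1.899
2 6 3.867
2 5 3.837
2 7 3.858
3 4 2.282
3 3 2.296
(array([0.0386, 0.0403, 0.0812]), None) (array([0.0427, 0.0783, 0.0912]), None)
```

Call:
{"fn": "drive_tool", "kwargs": {"commands": [[1,[0.02,0.02,0.04],0],[1,[0.0386,0.0403,0.06],0],[1,[0.0386,0.0403,0.08],0],[1,[0.0386,0.0403,0.084],0],[1,[0.0386,0.0403,0.085],0],[1,[0.0386,0.0403,0.0855],0],[1,[0.0386,0.0403,0.0855],0]]}}

```text
clock: 22.25
eef_pos: [0.5466, 0.0736, 0.1147]
tcp_rot: [1.0, 0.017, 0.0, -0.0]
force: [0.4, -1.0, 0.7]
width: 0.001
grip_force: 0.0
```

Call:
{"fn": "drive_tool", "kwargs": {"commands": [[1,[0,0,0.0005],0],[1,[0,0,0.0008],0],[1,[0,0,0.0008],0]]}}

```text
clock: 22.62
eef_pos: [0.5465, 0.0735, 0.1139]
tcp_rot: [1.0, 0.017, 0.0, -0.0]
force: [-0.4, 0.0, 2.7]
width: -0.004
grip_force: 1.3
```

Call:
{"fn": "drive_tool", "kwargs": {"commands": [[1,[0,0,0.0005],0],[1,[0,0,0.001],0],[1,[0.002,0,0.0012],0],[1,[0.004,0,0.001],0],[1,[0.006,0,0.0008],0],[1,[0.0075,0,0.0007],0],[1,[0.0075,0,0.0007],0]]}}

```text
clock: 23.5
eef_pos: [0.5541, 0.0738, 0.1143]
tcp_rot: [1.0, 0.017, 0.0, -0.0]
force: [-4.1, -0.5, 9.0]
width: -0.001
grip_force: 4.4
```

Call:
{"fn": "drive_tool", "kwargs": {"commands": [[1,[0,0,-0.007],0],[1,[-0.004,-0.046,-0.007],0],[1,[-0.004,-0.046,-0.004],0],[1,[-0.004,-0.046,-0.0025],0],[1,[-0.004,-0.046,-0.0012],0],[1,[-0.004,-0.046,-0.0008],0],[1,[-0.004,-0.046,-0.0008],0]]}}

```text
clock: 24.38
eef_pos: [0.548, 0.119, 0.1143]
tcp_rot: [1.0, 0.016, -0.001, -0.0]
force: [-2.7, 1.0, 6.0]
width: 0.004
grip_force: 2.9
```

Call:
{"fn": "drive_tool", "kwargs": {"commands": [[1,[-0.001,0,0.0003],0],[1,[-0.003,0,0.0005],0],[1,[-0.005,0,0.0006],0],[1,[-0.005,0,0.0006],0]]}}

```text
clock: 24.88
eef_pos: [0.5449, 0.1189, 0.1142]
tcp_rot: [1.0, 0.017, 0.002, 0.0]
force: [2.0, 1.0, 4.9]
width: -0.001
grip_force: 2.9
```

Call:
{"fn": "drive_tool", "kwargs": {"commands": [[1,[0,0,-0.04],0],[1,[-0.02,0.01,-0.08],0],[1,[-0.037,0.01,-0.087],0],[1,[-0.037,0.01,-0.087],0],[1,[-0.037,0.01,-0.087],0]]}}

```text
clock: 25.5
eef_pos: [0.5059, 0.1077, 0.1987]
tcp_rot: [1.0, 0.017, -0.001, 0.0]
force: [-0.0, -0.3, 0.0]
width: 0.0
grip_force: 0.0
```

```bash
python3 - <<'E'
from h import *
c=cam('wrist')
p=proj(c,box(P0,[[0,.05,.112],[0,-.062,.126]]));print(p)
u,v=p[0].round().astype(int)
u0,v0=u-80,v-50
b=cv2.convertScaleAbs(cv2.resize(c['img'][v0:v0+110,u0:u0+265],None,fx=3,fy=3,interpolation=cv2.INTER_CUBIC),alpha=1.3)
cv2.imwrite('pics/w3c.png',b);print(b.shape,u0,v0)
E
```

```text
[[304.18219533 153.93743921]
 [448.54909783 156.93645784]]
(330, 795, 3) 224 104
```

View pics/w3c.png

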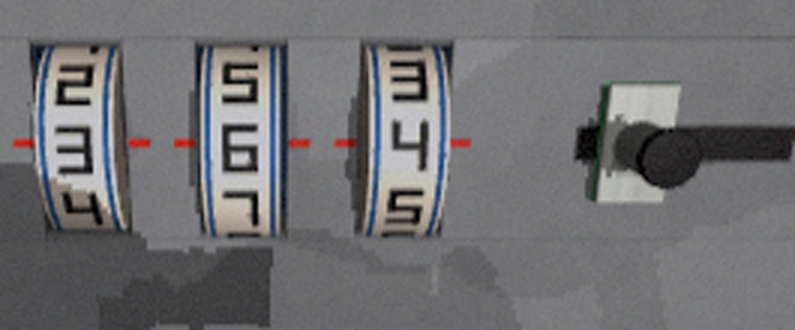

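```bash
python3 - <<'E'
from h import *
c=load('wrist')
for w,d,v in((1,3,148),(2,6,147),(3,4,146)): print(w,round(theta(c,w,d,v/3+104),3))
print(rel(box(P0,[0,-.034,.111])[0]))
E
```

```text
1 1.903
2 3.795
3 2.546
(array([0.0437, 0.0743, 0.0876]), None)
```

Call:
{"fn": "drive_tool", "kwargs": {"commands": [[1,[0.022,0.037,0],0],[1,[0.0437,0.0743,0],0],[1,[0.0437,0.0743,0.04],0],[1,[0.0437,0.0743,0.075],0],[1,[0.0437,0.0743,0.0865],0],[1,[0.0437,0.0743,0.0865],0]]}}

```text
clock: 26.3
eef_pos: [0.5522, 0.0353, 0.1123]
tcp_rot: [1.0, 0.017, -0.001, -0.0]
force: [0.5, -0.2, -0.1]
width: 0.001
grip_force: 0.0
```

Call:
{"fn": "drive_tool", "kwargs": {"commands": [[1,[0,0.002,0],0],[1,[0,0.004,0],0],[1,[0,0.006,0],0],[1,[0,0.008,0],0],[1,[0,0.008,0],0]]}}

```text
clock: 26.92
eef_pos: [0.5537, 0.0276, 0.1141]
tcp_rot: [1.0, 0.017, 0.001, -0.0]
force: [0.8, 1.9, 2.5]
width: -0.003
grip_force: 1.2
```

Call:
{"fn": "drive_tool", "kwargs": {"commands": [[1,[0,0.002,0],0],[1,[0,0.004,0],0],[1,[0,0.006,0],0],[1,[0,0.006,0],0]]}}

```text
clock: 27.42
eef_pos: [0.5533, 0.021, 0.1134]
tcp_rot: [1.0, 0.017, 0.0, 0.0]
force: [-0.8, 2.0, 1.0]
width: 0.001
grip_force: 1.0
```

Call:
{"fn": "drive_tool", "kwargs": {"commands": [[1,[0,0.002,0],0],[1,[0,0.004,0],0],[1,[0,0.005,0],0],[1,[0,0.005,0],0]]}}

```text
clock: 27.92
eef_pos: [0.5534, 0.0161, 0.1134]
tcp_rot: [1.0, 0.017, -0.0, 0.0]
force: [1.2, 2.5, 1.1]
width: -0.003
grip_force: 1.0
```

Call:
{"fn": "drive_tool", "kwargs": {"commands": [[1,[0,0.002,0],0],[1,[0,0.004,0],0],[1,[0,0.006,0],0],[1,[0,0.008,0],0],[1,[0,0.008,0],0]]}}

```text
clock: 28.55
eef_pos: [0.5537, 0.008, 0.1134]
tcp_rot: [1.0, 0.017, -0.0, 0.0]
force: [0.7, 1.7, 1.4]
width: -0.001
grip_force: 0.9
```

Call:
{"fn": "drive_tool", "kwargs": {"commands": [[1,[0,0.002,0],0],[1,[0,0.004,0],0],[1,[0,0.004,0],0]]}}

```text
clock: 28.92
eef_pos: [0.5539, 0.004, 0.1135]
tcp_rot: [1.0, 0.017, -0.0, 0.0]
force: [-0.1, 2.3, 1.7]
width: 0.005
grip_force: 1.0
```

Call:
{"fn": "drive_tool", "kwargs": {"commands": [[1,[0,0.001,0],0],[1,[0,0.002,0],0],[1,[0,0.002,0],0]]}}

```text
clock: 29.3
eef_pos: [0.5539, 0.0022, 0.1134]
tcp_rot: [1.0, 0.017, -0.0, 0.0]
force: [0.4, 2.0, 2.0]
width: -0.002
grip_force: 1.1
```

Call:
{"fn": "drive_tool", "kwargs": {"commands": [[1,[0,0.001,0],0],[1,[0,0.002,0],0],[1,[0,0.002,0],0]]}}

```text
clock: 29.68
eef_pos: [0.554, 0.0002, 0.1135]
tcp_rot: [1.0, 0.017, -0.0, 0.0]
force: [0.9, 1.1, 0.9]
width: 0.004
grip_force: 1.1
```

Call:
{"fn": "drive_tool", "kwargs": {"commands": [[1,[0,0.001,0],0],[1,[0,0.002,0],0],[1,[0,0.002,0],0]]}}

```text
clock: 30.05
eef_pos: [0.5541, -0.0013, 0.1135]
tcp_rot: [1.0, 0.017, -0.0, -0.0]
force: [1.3, 4.7, 1.4]
width: 0.002
grip_force: 2.4
```

Call:
{"fn": "drive_tool", "kwargs": {"commands": [[1,[0,0.001,0],0],[1,[0,0.0015,0],0],[1,[0,0.0015,0],0]]}}

```text
clock: 30.42
eef_pos: [0.5541, -0.0016, 0.1135]
tcp_rot: [1.0, 0.017, -0.0, -0.001]
force: [0.9, 8.2, 1.8]
width: -0.0
grip_force: 4.0
```

Call:
{"fn": "drive_tool", "kwargs": {"commands": [[1,[0,-0.004,0],0],[1,[0,-0.01,0],0],[1,[0,-0.01,-0.04],0],[1,[-0.03,-0.04,-0.08],0],[1,[-0.045,-0.06,-0.09],0],[1,[-0.045,-0.06,-0.09],0],[1,[-0.045,-0.06,-0.09],0]]}}

```text
clock: 31.3
eef_pos: [0.507, 0.0546, 0.2029]
tcp_rot: [1.0, 0.017, -0.0, 0.001]
force: [1.3, -0.0, -0.4]
width: -0.004
grip_force: 0.0
```

```bash
python3 - <<'E'
from h import *
c=cam('wrist')
cv2.imwrite('pics/w4.png',c['img']);print(proj(c,box(P0,[[0,-.062,.126],[0,-.092,.126]])))
E
```

```text
[[378.52402548 155.25031056]
 [416.70116085 155.22107422]]
```

View pics/w4.png

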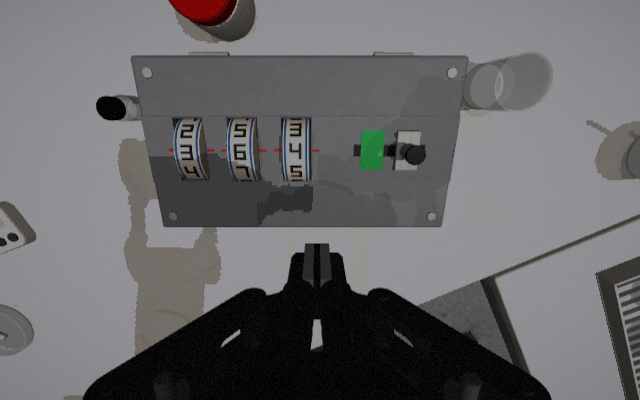

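The digits 3, 6, 4 sit on the red marks, at about x = 188, 241 and 295, y = 151. The knob is at (415,155), matching full draw (predicted 416.7,155), and the green plate shows. The bystanders are standing.

```bash
python3 -c "
from cell import r
print(r.job_done())"
```

```text
the job is handed in; nothing more can be done
None
```

The lock box is open and the job is handed in: the wheels read 3, 6, 4 on their marks and the bolt is drawn to its stop. The highest contact force I read was about 13 N, and the jar, vial and beaker look undisturbed in the last picture; the hand-in did not report the verdict.

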